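Set out a well plate and a culture dish on the light pad

ROBOT

A 7-joint arm with a two-finger parallel gripper is mounted at the origin on the work surface. World frame = base frame: x ahead of the robot, y to its left, z up, the work surface at z = 0. Lengths are in m, angles in rad, forces in N, time in s.
With the tool pointing down it reaches from about 0.4 to 0.85 m from the base axis. Payload 4.5 kg.
Tool frame: the origin (TCP) lies at the very end of the fingers, on their centre line; the grasp point (between the pads) lies 19 mm behind it; z points along the fingers, y is the line along which they close (so a half turn about z gives the same grasp; the last joint's range is limited). The gripper opens to 88 mm and grips with 3 to 60 N. Pads are 18 mm wide; open, the fingers measure 123 mm over their backs; the gripper's body (75 mm by 187 mm) begins 45 mm behind the grasp point.
Start: joints at [1.367, 0.689, -0.195, 1.565, 0.157, 0.902, -0.215], TCP at [0.147, -0.607, 0.239] pointing down, gripper open.
Joint ranges: [-3.01, 3.01], [-0.46, 2.08], [-1.47, 1.51], [0.13, 2.56], [-1, 4.14], [0.04, 2.09], [-2.66, 2.66]. Speed limits (rad/s): [2.57, 2.57, 3.14, 3.14, 3.14, 3.14, 3.14].

INTERFACE

Orientations are given as a unit quaternion [x, y, z, w].
In Python, from plant import r gives the robot as it stands. The module is installed in compiled form; this text tells all that it offers.
- The arm moves only by the tool step_arm, never from a script. Its argument "increments" is a list of rows, each a list of 2 entries, a list of its own where there are three numbers: the shift along the world's x, y, z in cm, then the turn, a rotation vector about the world's x, y, z in degrees. A call has exactly 10 rows; each row shifts and turns the commanded pose from where the row before left it; what a row does not reach is not made up. A row lasts 1/10 s, in which the tool goes at most 50 mm and 8.59 degrees, less where a joint would pass 70% of its speed; a pose out of reach is approached as far as the arm can. A call is refused whole if a number of a shift passes 5 or a number of a turn 8.59, either way. A call with a gripper value outside its range is refused whole. "fingers" is the opening, from 0 (shut) to 1 (fully open), set as the call begins (left out, the last holds). The fingers move at their own pace and stop on an object; "grip_force" is the grip in N (left out, the last holds). Time passes only in rows, so rows that do not move let the fingers close, or fill a call up. It gives the time, the measured TCP pose, the force, the opening and the grip force at its end, in the units of the state.
- r.get_state(): the state, without advancing time (a new reading comes with each control period).
- r.snapshot(name): name is "scene" or "top" or "wrist"; returns (picture, depth): 420x560x3 uint8, red, green, blue; 420x560 float32, m along the optical axis (not along the pixel's ray), 0 where there is no reading.
- r.calibration(name): a dict with "fov_y" (degrees; the focal length in pixels is half the picture's height over the tangent of half this angle, whatever the lens; pixels are square), "cx", "cy" (the principal point, pixels), "R" (3x3) and "t" (3): a world point X has camera coordinates R X + t. Camera axes: x right, y down, z forward; pixel columns grow to the right and rows downward; lengths in m; the calibration is good to about 2 mm. A picture is of the moment at which its call begins: read the wrist's pose just before it. calibration takes no time and is no camera call; for the wrist camera it gives the pose at the moment of the call.
- r.finish_job(): hands the job in; it is judged then, once.
The state is a dict: "clock": time; "q": joint angles; "qd": joint speeds; "joint_torque": joint torques, N m; "tool_pos": TCP position; "eef_rot": TCP orientation; "contact_force": force on the tool from outside, world axes, zero at the start; "moment": the same for the moment, N m; "opening": opening from 0.0 (shut) to 1.0 (fully open); "finger_force": force on a finger pad.
Only numpy, scipy, OpenCV 4.12 (cv2) and the standard library are available. Lean on these libraries where they do the work, as an engineer would, in place of code of your own. Each camera call takes 0.05 s, during which the arm holds its last target. There are 200 camera calls.

TASK

Get the light pad ready for a photograph by pushing things along it with the fingertips: push the black well plate fully home into the corner, flat against both the long steel fence and the short side stop, and push the small round culture dish onto the printed ring so that it sits centrally inside it. Only push them along the pad: do not lift or tip either one, and leave the vial and everything else on the bench where it is.

Things in the scene. Friction and masses are not known exactly. Their poses are not given: they have to be found in the camera images.
- pad: Fixed light pad, 260 mm (its x) by 500 mm (its y) by 10 mm thick, grey rim, white top, turned up to 9 degrees. Origin: centre of its underside. Two fixed dark steel bars on it, 12 mm wide, 14 mm high, form a corner: a long fence along y (y -88 to 212 mm), its near face at pad x = 100 mm, and a side stop along x (x -8 to 112 mm), its inner face at pad y = 200 mm.
- corner (a point): Inside corner where the fence's face and the side stop's face meet, at the height of the pad's top (pad x +100, y +200 mm).
- ring_mark (a point): Centre of the thin dark ring printed flat on the pad (pad x +45, y -160 mm). The line's middle radius is 37 mm, its inner radius about 36 mm.
- plate: Loose black 24-well plate with pale wells, 86 mm (its x) by 128 mm (its y) by 19 mm high, 0.1 to 0.2 kg. Origin: centre of its underside, z up. Starts flat on the pad, turned up to 16 degrees against it, a 128 mm side towards the fence. Fully home, its centre is at pad x 57, y 136 mm, the long side against the fence.
- dish: Loose round culture dish with its lid on, 60 mm in diameter and 15 mm high, clear with an amber filling, about 0.04 kg. Origin at the centre of its underside, z up. It starts on the pad between the ring and the pad's near edge.
- vial: Bystander: small capped vial, 22 mm in diameter, 42 mm high, standing loose on the pad between the ring and the plate. Origin at the centre of its underside.
- reagent: Bystander: reagent bottle, 64 mm in diameter, 130 mm high, standing on the bench to the left of the pad (+y). Origin under its centre.
- jar: Bystander: jar, 60 mm in diameter, 70 mm high, standing on the bench to the right of the pad (-y). Origin under its centre.
- stack: Bystander: stack of four larger empty dishes, 91 mm in diameter, 60 mm high, on the bench to the right of the pad (-y). Origin under its centre.
- forceps: Bystander: steel forceps lying on the bench to the left of the pad (+y), about 130 mm long, 8 mm high. Origin at the middle, at bench height.
Mind the look-alikes: they are no part of the job. Of the things that look like the plate, the larger one is meant.

How it is judged:
By the outcome, as a careful person would: the job done as asked, in the order asked, and still so for the second after the job is handed in, with the robot touching nothing.
It also fails if it takes over 59 s, if anything falls off the work surface, if the arm or the gripper's body presses on something with over 40 N, if the wrist force passes 120 N, or if a joint passes its speed limit or range.

## Working session

There is one attempt and no reset: what is moved stays moved. The work goes in short steps, Python scripts to look and compute and a tool call to move; the robot and the scene stay as the last step left them, time stands still between calls to the robot, and variables do not carry over. Pictures are saved under pics/ and viewed, at most 10 in all, crops included, and the job is handed in when it is done.

Besides the shell and the picture viewer there is one more tool, called by a JSON object that holds its "api" and its "payload", one argument or row to a line. step_arm: Moves the arm, as the interface text tells. Its arguments: {"type":"object","properties":{"increments":{"type":"array","items":{"type":"array"}},"fingers":{"type":"number"},"grip_force":{"type":"number"}},"required":["increments"]}

```bash
mkdir -p pics; cat > h.py <<'E'
import numpy as np, cv2
from plant import r
def snap(n,f=None):
    c=r.calibration(n); im,d=r.snapshot(n)
    if f: cv2.imwrite(f'pics/{f}.png',im[:,:,::-1])
    return c,im,d
def ray(c,u,v,z,h=420):
    f=h/2/np.tan(np.radians(c['fov_y'])/2)
    R=np.array(c['R']);t=np.array(c['t'])
    o=-R.T@t; uv=np.c_[np.atleast_1d(u),np.atleast_1d(v)]
    d=np.c_[(uv[:,0]-c['cx'])/f,(uv[:,1]-c['cy'])/f,np.ones(len(uv))]@R
    return o+d*((z-o[2])/d[:,2])[:,None]
E
python3 - <<'E'
from h import *
c,a,d=snap('top','top0'); c2,b,d2=snap('scene','scene0')
print(c,c2); s=r.get_state(); print(s['clock'],s['tool_pos'],s['eef_rot'])
E
```

```text
{'fov_y': 53.69805266405909, 'cx': 282.99418718612986, 'cy': 203.72778091985674, 'R': array([[ 2.93896635e-03, -9.99790704e-01, -2.02462627e-02],
       [-9.89504819e-01,  1.74646148e-05, -1.44499870e-01],
       [ 1.44469980e-01,  2.04584548e-02, -9.89297668e-01]]), 't': array([0.01557129, 0.49420106, 0.96215199])} {'fov_y': 47.18911377388254, 'cx': 284.4940903957897, 'cy': 214.67355784246868, 'R': array([[ 0.84488022,  0.53492962,  0.00526467],
       [ 0.3091845 , -0.48025472, -0.82082906],
       [-0.4365574 ,  0.69512999, -0.57114966]]), 't': array([-0.40808227, -0.124349  ,  1.54637085])}
0.1 [ 0.14704244 -0.60687532  0.23799601] [ 9.92938035e-01  1.18631258e-01 -1.63137715e-04 -8.10552755e-04]
```

View pics/top0.png

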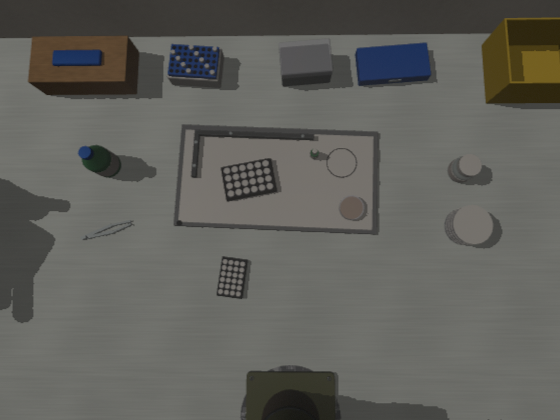

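View pics/scene0.png

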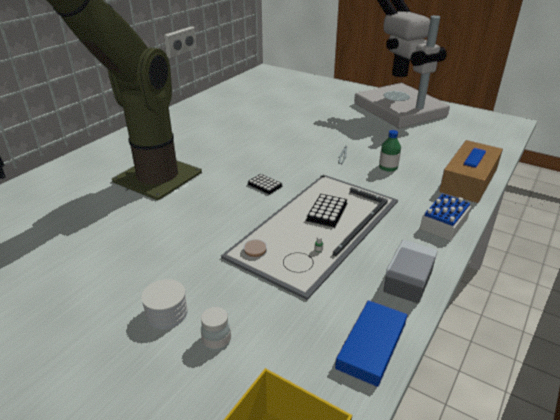

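The top view shows the pad, with outer corners near (182,127), (378,132), (374,234) and (177,229). The black plate on the pad is at (249,180). A smaller look-alike lies on the bench at (232,278), so I choose the larger plate at (249,180). The amber dish is at (352,208), the ring at (342,163) and the vial at (315,154). The white stack at (472,225), the jar at (467,168) and the blue rack at (195,62) are not targets.

```bash
python3 - <<'E'
from h import *
im=cv2.imread('pics/top0.png'); cv2.imwrite('pics/crop0.png',cv2.resize(im[110:250,165:395],None,fx=3.4,fy=3.4,interpolation=cv2.INTER_CUBIC))
hsv=cv2.cvtColor(im,cv2.COLOR_BGR2HSV)
for p in [(180,180),(190,205),(352,208),(249,180),(215,210),(120,250),(196,150),(260,134)]: print(p,im[p[1],p[0]],hsv[p[1],p[0]])
E
```

```text
(180, 180) [67 68 67] [60  4 68]
(190, 205) [110 114 119] [ 13  19 119]
(352, 208) [81 89 99] [13 46 99]
(249, 180) [73 76 78] [18 16 78]
(215, 210) [110 115 119] [ 17  19 119]
(120, 250) [106 111 110] [ 36  11 111]
(196, 150) [51 52 53] [15 10 53]
(260, 134) [51 52 52] [30  5 52]
```

View pics/crop0.png

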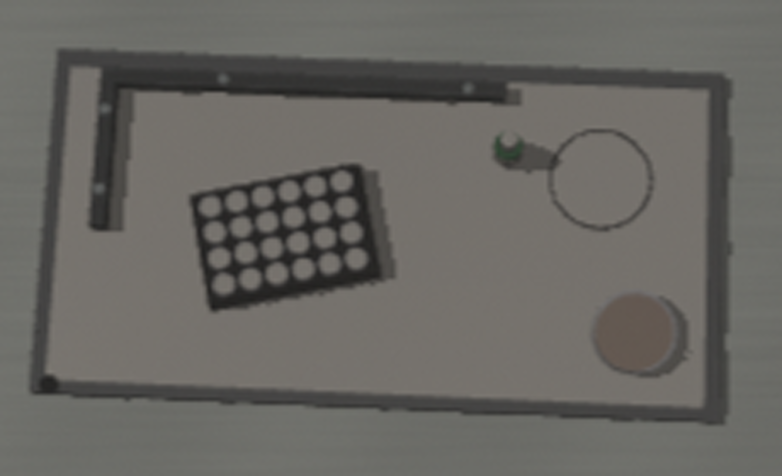

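The close crop confirms the choice: the plate has 6 by 4 pale wells, its long side is turned about 12° against the fence, and the dish sits below the ring. Next I measure in world coordinates.

```bash
cat >> h.py <<'E'
def rect(P):
    (c,s,a)=cv2.minAreaRect((P[:,:2]*1000).astype(np.float32)); return np.round(c,1),np.round(s,1),round(a,2)
E
python3 - <<'E'
from h import *
im=cv2.imread('pics/top0.png'); c=r.calibration('top')
V=im.max(2)
def comp(m,uv):
    n,l=cv2.connectedComponents(m.astype(np.uint8)); 
    return (l==l[uv[1],uv[0]])
def con(m,z):
    k=max(cv2.findContours(m.astype(np.uint8),cv2.RETR_EXTERNAL,cv2.CHAIN_APPROX_NONE)[0],key=cv2.contourArea)[:,0]
    return k,ray(c,k[:,0],k[:,1],z)
rim=comp(V<88,(180,180)); k,P=con(rim,0.01); print('pad',rect(P))
# long edges
pad=rect(P)
# interior ring
g=im[:,:,1].astype(float)
ys,xs=np.mgrid[0:420,0:560]
rr=np.hypot(xs-342,ys-163); m=(g<102)&(rr<19)&(rr>11)&~((xs<330)&(ys<161)&(ys>148))
Q=ray(c,xs[m],ys[m],0.01); A=np.c_[2*Q[:,:2],np.ones(len(Q))]; s=np.linalg.lstsq(A,(Q[:,:2]**2).sum(1),rcond=None)[0]
print('ring',s[:2],np.sqrt(s[2]+s[0]**2+s[1]**2))
# plate
pm=np.zeros_like(V);pm[155:205,215:282]=(V[155:205,215:282]<62); k,P=con(comp(cv2.morphologyEx(pm,cv2.MORPH_CLOSE,np.ones((2,2))),(224,180)) if pm[180,224] else pm,0.029); print('plate',rect(P))
hsv=cv2.cvtColor(im,cv2.COLOR_BGR2HSV); dm=np.zeros_like(V);dm[190:225,335:372]=hsv[190:225,335:372,1]>30
k,P=con(dm,0.022); print('dish',cv2.minEnclosingCircle((P[:,:2]*1000).astype(np.float32)), P.mean(0))
# vial: base from green
vm=np.zeros_like(V); vm[140:165,305:330]=hsv[140:165,305:330,1]>40; k,P=con(vm,0.035); print('vial',P.mean(0))
# fence face edge: dark->white transition along columns 215..305
E=[]
for u in range(215,305,3):
    col=V[128:150,u].astype(int); v=128+np.where(col<70)[0].max(); E.append((u,v+.5))
E=np.array(E); W=ray(c,E[:,0],E[:,1],0.024); 
l=cv2.fitLine((W[:,:2]*1000).astype(np.float32),cv2.DIST_HUBER,0,.01,.01).ravel(); print('fence dir',np.degrees(np.arctan2(-l[0]*np.sign(l[1]),abs(l[1]))),l)
E
```

```text
pad (array([563.3,  30.7]), array([503.8, 261.9]), 87.59)
ring [ 0.60272191 -0.12839047] 0.03684054595869534
plate (array([553.3,  98.5]), array([ 85.5, 124.9]), 11.13)
dish ((487.6336669921875, -148.26266479492188), 27.33060073852539) [ 0.48735728 -0.14831108  0.022     ]
vial [ 0.61699496 -0.0582987   0.035     ]
fence dir -2.4338462 [4.2465862e-02 9.9909794e-01 6.6172540e+02 7.7665237e+01]
```

{"api": "step_arm", "payload": {
  "increments": [
    [[3,3.9,0],[0,0,-1.6]],
    [[3,3.9,0],[0,0,-1.6]],
    [[3,3.9,0],[0,0,-1.6]],
    [[3,3.9,0],[0,0,-1.6]],
    [[3,3.9,0],[0,0,-1.6]],
    [[3,3.9,0],[0,0,-1.6]],
    [[3,3.9,0],[0,0,-1.6]],
    [[3,3.9,0],[0,0,-1.6]],
    [[0.5,4.9,0],[0,0,-1.6]],
    [[0.5,4.9,0],[0,0,-1.6]]
  ],
  "fingers": 1
}}

```text
clock: 1.1
tool_pos: [0.3979, -0.1954, 0.2385]
eef_rot: [1.0, -0.021, 0.0, -0.0]
contact_force: [0.7, 0.9, -0.2]
opening: 1.0
finger_force: 0.0
```

{"api": "step_arm", "payload": {
  "increments": [
    [[0.84,4.17,0],[0,0,0]],
    [[0.84,4.17,0],[0,0,0]],
    [[0.84,4.17,0],[0,0,0]],
    [[0.84,4.17,0],[0,0,0]],
    [[0.84,4.17,0],[0,0,0]],
    [[0.84,4.17,0],[0,0,0]],
    [[0.84,4.17,0],[0,0,0]],
    [[0,0,-4.5],[0,0,0]],
    [[0,0,-4.5],[0,0,0]],
    [[0,0,0],[0,0,0]]
  ]
}}

```text
clock: 2.1
tool_pos: [0.4522, 0.0941, 0.1443]
eef_rot: [1.0, -0.02, -0.006, 0.002]
contact_force: [-1.4, -0.7, 0.6]
opening: 0.998
finger_force: 0.0
```

```bash
python3 - <<'E'
from h import *
s=r.get_state();print(s['clock'],s['tool_pos'])
c,a,d=snap('wrist','w1');print(-np.array(c['R']).T@np.array(c['t']))
E
```

```text
2.1 [0.45223816 0.09405047 0.1442547 ]
[0.53111106 0.09259874 0.28929208]
```

View pics/w1.png

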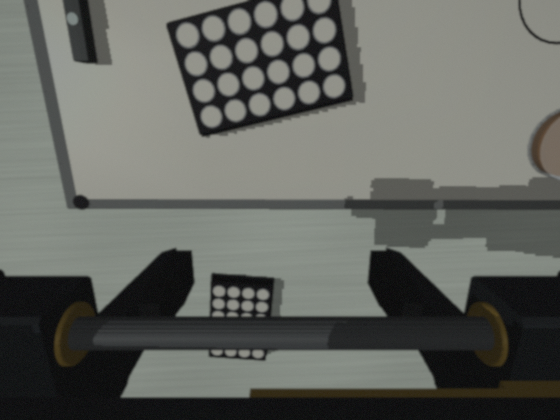

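The wrist view shows the large plate on the pad, its near-side corners at (202,136) and (352,99). The small look-alike is on the bench at (242,315), behind the fingertips.

```bash
python3 - <<'E'
from h import *
c=r.calibration('wrist')
print(ray(c,[202,352,168],[136,99,22],.029)); print('pad edge',ray(c,[80,330],[209,208],.01)); print('small',ray(c,[212,272],[275,280],.015))
print('stop end',ray(c,97,63,.02))
E
```

```text
[[0.51016796 0.15552299 0.029     ]
 [0.5333983  0.03649411 0.029     ]
 [0.59171858 0.17082828 0.029     ]]
pad edge [[0.44770042 0.27934691 0.01      ]
 [0.43919379 0.05016816 0.01      ]]
small [[0.37756481 0.16428483 0.015     ]
 [0.3696965  0.10673621 0.015     ]]
stop end [[0.56793383 0.23247691 0.02      ]]
```

{"api": "step_arm", "payload": {
  "increments": [
    [[0,0,-3],[0,0,0]],
    [[0,0,-3],[0,0,0]],
    [[0,0,-3],[0,0,0]],
    [[0,0,-2],[0,0,0]],
    [[0,0,-1],[0,0,0]],
    [[0,0,0],[0,0,0]],
    [[0,0,0],[0,0,0]],
    [[0,0,0],[0,0,0]],
    [[0,0,0],[0,0,0]],
    [[0,0,0],[0,0,0]]
  ]
}}

```text
clock: 3.15
tool_pos: [0.4564, 0.0946, 0.0294]
eef_rot: [1.0, -0.021, 0.001, -0.0]
contact_force: [0.5, -0.6, -1.1]
opening: 1.003
finger_force: 0.0
```

{"api": "step_arm", "payload": {
  "increments": [
    [[0,0,-0.7],[0,0,0]],
    [[0,0,-0.7],[0,0,0]],
    [[0.5,-0.02,0],[0,0,0]],
    [[0.8,-0.03,0],[0,0,0]],
    [[0.8,-0.03,0],[0,0,0]],
    [[0.8,-0.03,0],[0,0,0]],
    [[0.8,-0.03,0],[0,0,0]],
    [[0.8,-0.03,0],[0,0,0]],
    [[0.8,-0.03,0],[0,0,0]],
    [[0.8,-0.03,0],[0,0,0]]
  ]
}}

```text
clock: 4.15
tool_pos: [0.5182, 0.0924, 0.0153]
eef_rot: [1.0, -0.021, -0.001, 0.0]
contact_force: [-0.5, -0.1, 0.6]
opening: 0.997
finger_force: 0.2
```

{"api": "step_arm", "payload": {
  "increments": [
    [[0.7,-0.03,0],[0,0,0]],
    [[0.7,-0.03,0],[0,0,0]],
    [[0.7,-0.03,0],[0,0,0]],
    [[0.5,-0.02,0],[0,0,0]],
    [[0.4,-0.02,0],[0,0,0]],
    [[0.2,0,0],[0,0,0]],
    [[0,0,0],[0,0,0]],
    [[0,0,0],[0,0,0]],
    [[0,0,0],[0,0,0]],
    [[0,0,0],[0,0,0]]
  ]
}}

```text
clock: 5.15
tool_pos: [0.5496, 0.0911, 0.0153]
eef_rot: [1.0, -0.021, -0.001, 0.0]
contact_force: [-1.2, -0.3, -0.4]
opening: 1.001
finger_force: 0.0
```

```bash
python3 - <<'E'
from h import *
c,a,d=snap('wrist','w2'); c2,b,_=snap('top')
im=b[110:250,165:395,::-1]; cv2.imwrite('pics/c2.png',np.hstack([cv2.resize(im,None,fx=2,fy=2,interpolation=cv2.INTER_CUBIC),cv2.resize(a[:,:,::-1],(373,280))])[:,:800])
E
```

```text
(no output)
```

View pics/c2.png

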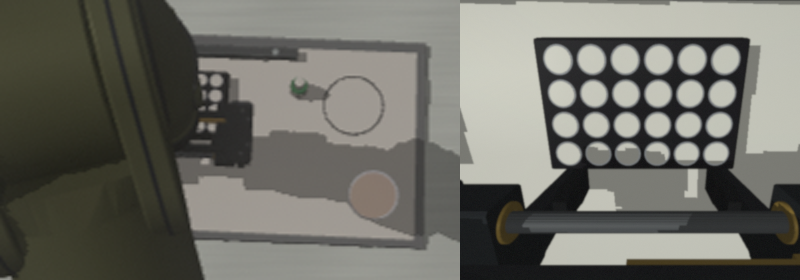

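The wrist view shows the plate now square to the fingers, with its near edge at row 168 and columns 553–735 of the composite. The vial, ring and dish are untouched. I push on to the fence.

{"api": "step_arm", "payload": {
  "increments": [
    [[0.4,-0.02,0],[0,0,0]],
    [[0.4,-0.02,0],[0,0,0]],
    [[0.4,-0.02,0],[0,0,0]],
    [[0.3,-0.01,0],[0,0,0]],
    [[0.2,0,0],[0,0,0]],
    [[0.2,0,0],[0,0,0]],
    [[0.2,0,0],[0,0,0]],
    [[0.2,0,0],[0,0,0]],
    [[0,0,0],[0,0,0]],
    [[0,0,0],[0,0,0]]
  ]
}}

```text
clock: 6.25
tool_pos: [0.5712, 0.0903, 0.0151]
eef_rot: [1.0, -0.021, -0.002, 0.0]
contact_force: [-5.7, 0.8, 3.7]
opening: 1.001
finger_force: 2.6
```

{"api": "step_arm", "payload": {
  "increments": [
    [[0.1,0,0],[0,0,0]],
    [[0.1,0,0],[0,0,0]],
    [[0,0,0],[0,0,0]],
    [[0,0,0],[0,0,0]],
    [[0,0,0],[0,0,0]],
    [[0,0,0],[0,0,0]],
    [[0,0,0],[0,0,0]],
    [[0,0,0],[0,0,0]],
    [[0,0,0],[0,0,0]],
    [[0,0,0],[0,0,0]]
  ]
}}

```text
clock: 7.25
tool_pos: [0.5712, 0.0903, 0.015]
eef_rot: [1.0, -0.021, -0.004, 0.001]
contact_force: [-8.7, 0.9, 7.5]
opening: 0.999
finger_force: 4.3
```

{"api": "step_arm", "payload": {
  "increments": [
    [[-1.5,0.06,0],[0,0,0]],
    [[0,0,3],[0,0,0]],
    [[0,0,4],[0,0,0]],
    [[0.6,-1,0],[0,0,8.5]],
    [[0.6,-1,0],[0,0,8.5]],
    [[0.6,-1,0],[0,0,8.5]],
    [[0.6,-1,0],[0,0,8.5]],
    [[0.6,-1,0],[0,0,8.5]],
    [[0.6,-1,0],[0,0,8.5]],
    [[0.6,-1,0],[0,0,8.5]]
  ]
}}

```text
clock: 8.25
tool_pos: [0.6037, 0.0202, 0.0856]
eef_rot: [0.877, 0.481, 0.001, 0.001]
contact_force: [-0.3, -0.5, -0.5]
opening: 0.999
finger_force: 0.0
```

{"api": "step_arm", "payload": {
  "increments": [
    [[0.6,-1,0],[0,0,8.5]],
    [[0.6,-1,0],[0,0,8.5]],
    [[0.6,-1,0],[0,0,8.5]],
    [[0,0,0],[0,0,5]],
    [[0,0,0],[0,0,0]],
    [[0,0,0],[0,0,0]],
    [[0,0,0],[0,0,0]],
    [[0,0,0],[0,0,0]],
    [[0,0,0],[0,0,0]],
    [[0,0,0],[0,0,0]]
  ],
  "fingers": 0.4
}}

```text
clock: 9.25
tool_pos: [0.6197, -0.0089, 0.0853]
eef_rot: [0.722, 0.692, -0.0, 0.001]
contact_force: [-0.0, 0.0, 0.7]
opening: 0.401
finger_force: 0.0
```

```bash
python3 - <<'E'
from h import *
from scipy.spatial.transform import Rotation as Ro
s=r.get_state();print(s['tool_pos'],Ro.from_quat(s['eef_rot']).as_matrix()[:,0],s['q'],s['contact_force'])
c,a,d=snap('wrist','w3')
E
```

```text
[ 0.61971429 -0.00894573  0.08530174] [ 0.0414077   0.9991415  -0.00129384] [ 0.20662168  0.92424825 -0.49105982  1.685275    0.6303776   0.69536617
 -0.65701375] [-0.02108096  0.02437663  0.65565964]
```

View pics/w3.png

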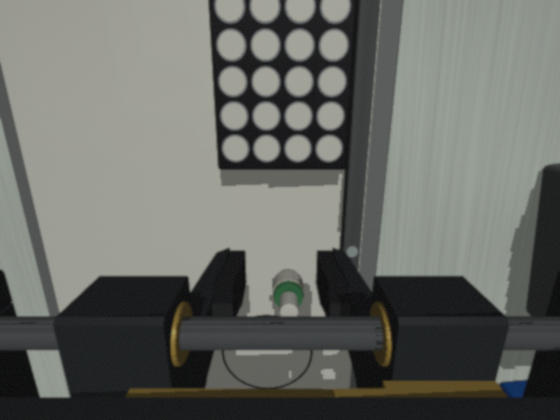

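The plate lies flush along the fence, its near edge at row 168. The vial at (288,290) is behind the fingertips.

```bash
python3 - <<'E'
from h import *
c=r.calibration('wrist')
print(ray(c,[220,345],[169,168],.029)); print('vial cap',ray(c,[288,288],[292,312],.052)); print('ring near/far',ray(c,[268],[389],.01))
E
```

```text
[[0.58348586 0.03266789 0.029     ]
 [0.66240109 0.03005057 0.029     ]]
vial cap [[ 0.62334106 -0.04334786  0.052     ]
 [ 0.62283592 -0.05809844  0.052     ]]
ring near/far [[ 0.60272327 -0.16533166  0.01      ]]
```

{"api": "step_arm", "payload": {
  "increments": [
    [[0,0,-3],[0,0,0]],
    [[0,0,-3],[0,0,0]],
    [[0,0,-1],[0,0,0]],
    [[0,0,0],[0,0,0]],
    [[0.04,0.9,0],[0,0,0]],
    [[0.04,0.9,0],[0,0,0]],
    [[0.04,0.9,0],[0,0,0]],
    [[0.02,0.6,0],[0,0,0]],
    [[0.02,0.6,0],[0,0,0]],
    [[0.02,0.6,0],[0,0,0]]
  ]
}}

```text
clock: 10.3
tool_pos: [0.6216, 0.0361, 0.0155]
eef_rot: [0.722, 0.692, -0.0, 0.001]
contact_force: [0.6, -0.8, 0.6]
opening: 0.403
finger_force: 0.5
```

{"api": "step_arm", "payload": {
  "increments": [
    [[0.03,0.6,0],[0,0,0]],
    [[0.03,0.6,0],[0,0,0]],
    [[0.03,0.6,0],[0,0,0]],
    [[0.03,0.6,0],[0,0,0]],
    [[0.03,0.6,0],[0,0,0]],
    [[0.02,0.5,0],[0,0,0]],
    [[0.02,0.4,0],[0,0,0]],
    [[0.02,0.3,0],[0,0,0]],
    [[0.02,0.3,0],[0,0,0]],
    [[0,0,0],[0,0,0]]
  ]
}}

```text
clock: 11.3
tool_pos: [0.6238, 0.0817, 0.0153]
eef_rot: [0.721, 0.692, 0.0, 0.0]
contact_force: [-0.3, -0.1, 0.7]
opening: 0.401
finger_force: 0.0
```

{"api": "step_arm", "payload": {
  "increments": [
    [[0.01,0.3,0],[0,0,0]],
    [[0.01,0.3,0],[0,0,0]],
    [[0.01,0.2,0],[0,0,0]],
    [[0.01,0.2,0],[0,0,0]],
    [[0.01,0.2,0],[0,0,0]],
    [[0,0.1,0],[0,0,0]],
    [[0,0.1,0],[0,0,0]],
    [[0,0,0],[0,0,0]],
    [[0,0,0],[0,0,0]],
    [[0,0,0],[0,0,0]]
  ]
}}

```text
clock: 12.3
tool_pos: [0.6241, 0.0926, 0.0152]
eef_rot: [0.722, 0.692, -0.002, 0.001]
contact_force: [-0.7, -5.5, 2.5]
opening: 0.398
finger_force: 2.6
```

{"api": "step_arm", "payload": {
  "increments": [
    [[0,0.1,0],[0,0,0]],
    [[0,0.1,0],[0,0,0]],
    [[0,0,0],[0,0,0]],
    [[0,0,0],[0,0,0]],
    [[0,0,0],[0,0,0]],
    [[0,-0.5,0],[0,0,0]],
    [[0,-1,0],[0,0,0]],
    [[0,0,3],[0,0,0]],
    [[0,0,4],[0,0,0]],
    [[0,0,0],[0,0,0]]
  ]
}}

```text
clock: 13.3
tool_pos: [0.6278, 0.0838, 0.0901]
eef_rot: [0.722, 0.692, 0.005, 0.002]
contact_force: [0.2, -0.3, -0.2]
opening: 0.403
finger_force: 0.0
```

```bash
python3 - <<'E'
from h import *
s=r.get_state();print(s['tool_pos'])
c,a,d=snap('wrist','w4')
E
```

```text
[0.627813   0.08376526 0.09010649]
```

View pics/w4.png

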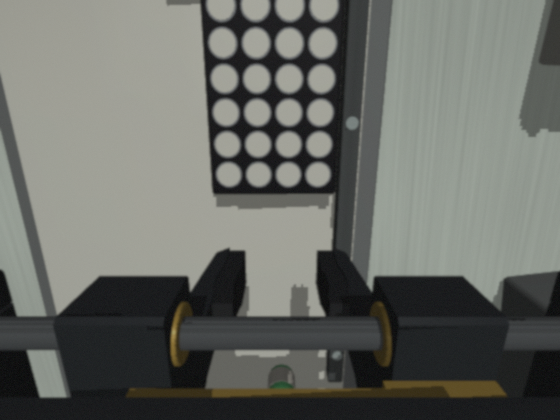

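The plate is near home, its near edge at row 193. I turn back for a final nudge against the fence.

{"api": "step_arm", "payload": {
  "increments": [
    [[-0.8,0.9,0],[0,0,-8.5]],
    [[-0.8,0.9,0],[0,0,-8.5]],
    [[-0.8,0.9,0],[0,0,-8.5]],
    [[-0.8,0.9,0],[0,0,-8.5]],
    [[-0.8,0.9,0],[0,0,-8.5]],
    [[-0.8,0.9,0],[0,0,-8.5]],
    [[-0.8,0.9,0],[0,0,-8.5]],
    [[-0.8,0.9,0],[0,0,-8.5]],
    [[-0.8,0.9,0],[0,0,-8.5]],
    [[-0.8,0.9,0],[0,0,-8.5]]
  ],
  "fingers": 0.6
}}

```text
clock: 14.35
tool_pos: [0.5433, 0.1722, 0.0841]
eef_rot: [1.0, 0.02, -0.001, 0.0]
contact_force: [0.1, 1.5, 0.1]
opening: 0.597
finger_force: 0.0
```

{"api": "step_arm", "payload": {
  "increments": [
    [[0,0,0],[0,0,-5]],
    [[0,0,0],[0,0,0]],
    [[0,0,-3],[0,0,0]],
    [[0,0,-3],[0,0,0]],
    [[0,0,-1],[0,0,0]],
    [[0,0,0],[0,0,0]],
    [[0,0,0],[0,0,0]],
    [[0,0,0],[0,0,0]],
    [[0,0,0],[0,0,0]],
    [[0,0,0],[0,0,0]]
  ]
}}

```text
clock: 15.35
tool_pos: [0.5448, 0.1721, 0.0161]
eef_rot: [1.0, -0.021, 0.0, -0.0]
contact_force: [-0.5, 0.3, -0.8]
opening: 0.601
finger_force: 0.0
```

{"api": "step_arm", "payload": {
  "increments": [
    [[0.6,-0.03,0],[0,0,0]],
    [[0.6,-0.03,0],[0,0,0]],
    [[0.6,-0.03,0],[0,0,0]],
    [[0.4,-0.02,0],[0,0,0]],
    [[0.3,-0.01,0],[0,0,0]],
    [[0.3,-0.01,0],[0,0,0]],
    [[0.2,0,0],[0,0,0]],
    [[0.1,0,0],[0,0,0]],
    [[0.1,0,0],[0,0,0]],
    [[0,0,0],[0,0,0]]
  ]
}}

```text
clock: 16.35
tool_pos: [0.5747, 0.1705, 0.0151]
eef_rot: [1.0, -0.021, -0.002, 0.001]
contact_force: [-4.6, -0.2, 3.3]
opening: 0.603
finger_force: 2.2
```

{"api": "step_arm", "payload": {
  "increments": [
    [[0.1,0,0],[0,0,0]],
    [[0.1,0,0],[0,0,0]],
    [[0,0,0],[0,0,0]],
    [[0,0,0],[0,0,0]],
    [[-0.5,0,0],[0,0,0]],
    [[-1.3,0,0],[0,0,0]],
    [[0,0,3],[0,0,0]],
    [[0,0,4],[0,0,0]],
    [[-1.6,-4.1,0],[0,0,1.5]],
    [[-1.6,-4.1,0],[0,0,1.5]]
  ]
}}

```text
clock: 17.35
tool_pos: [0.5308, 0.0895, 0.0868]
eef_rot: [1.0, 0.008, 0.003, -0.001]
contact_force: [0.1, -0.7, -1.0]
opening: 0.6
finger_force: 0.0
```

{"api": "step_arm", "payload": {
  "increments": [
    [[-1.6,-4.1,0],[0,0,1.5]],
    [[-1.6,-4.1,0],[0,0,1.5]],
    [[-1.6,-4.1,0],[0,0,1.5]],
    [[-1.6,-4.1,0],[0,0,1.5]],
    [[-1.6,-4.1,0],[0,0,1.5]],
    [[-1.6,-4.1,0],[0,0,1.5]],
    [[-0.6,0,0],[0,0,0]],
    [[0,0,0],[0,0,0]],
    [[0,0,0],[0,0,0]],
    [[0,0,0],[0,0,0]]
  ],
  "fingers": 0.45
}}

```text
clock: 18.35
tool_pos: [0.4279, -0.1557, 0.0853]
eef_rot: [0.996, 0.086, 0.0, -0.0]
contact_force: [-0.3, -0.9, 0.5]
opening: 0.455
finger_force: 0.0
```

```bash
python3 - <<'E'
from h import *
from scipy.spatial.transform import Rotation as Ro
s=r.get_state();print(s['clock'],s['tool_pos'],Ro.from_quat(s['eef_rot']).as_matrix()[:,0])
c,a,d=snap('wrist','w5'); t,b,_=snap('top','t5')
o=np.vstack([a[:300,:,::-1],cv2.resize(b[110:250,165:395,::-1],(493,300),interpolation=cv2.INTER_CUBIC)[:, :] if 0 else cv2.copyMakeBorder(cv2.resize(b[110:250,165:395,::-1],(493,300),interpolation=cv2.INTER_CUBIC),0,0,0,67,cv2.BORDER_CONSTANT)])
cv2.imwrite('pics/c5.png',o)
E
```

```text
18.35 [ 0.42789624 -0.15570759  0.08531135] [9.85363060e-01 1.70466177e-01 9.59943668e-04]
```

View pics/c5.png

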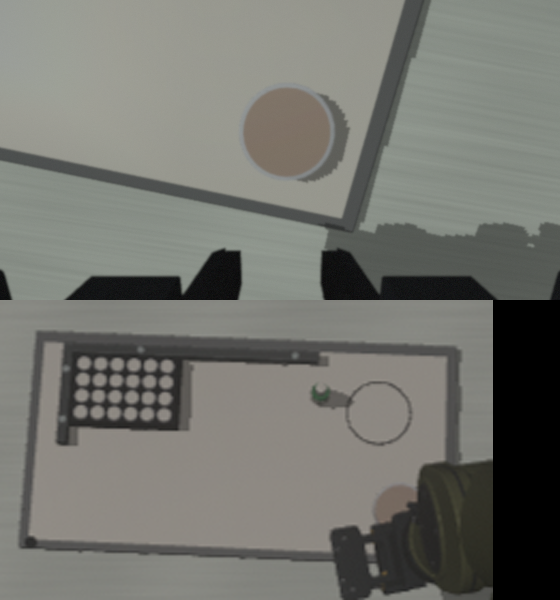

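The plate sits flush in the corner in the top view. The dish is at (289,132) in the wrist view, nearly on the fingers' centre line.

```bash
python3 - <<'E'
from h import *
c=r.calibration('wrist'); a=cv2.imread('pics/w5.png'); hsv=cv2.cvtColor(a,cv2.COLOR_BGR2HSV)
m=(hsv[:,:,1]>35)&(hsv[:,:,0]<20); m[250:]=0; m[:70]=0
k=max(cv2.findContours(m.astype(np.uint8),0,1)[0],key=cv2.contourArea)
(u,v),R=cv2.minEnclosingCircle(k); print(u,v,R)
D=ray(c,u,v,.022)[0]; print(D); R0=np.array([.6027,-.1284]); T=r.get_state()['tool_pos'][:2]
d=R0-D[:2]; print('dist',np.linalg.norm(d),'ang',np.degrees(np.arctan2(d[1],d[0]))); e=d/np.linalg.norm(d); w=D[:2]-T; print('ahead',w@e,'lateral',e[0]*w[1]-e[1]*w[0])
E
```

```text
286.0 131.5 43.66072082519531
[ 0.48909564 -0.14763403  0.022     ]
dist 0.11522108118941773 ang 9.609458835745391
ahead 0.06219199913075859 lateral -0.0020396757172297855
```

{"api": "step_arm", "payload": {
  "increments": [
    [[0,-0.2,-3],[0,0,0]],
    [[0,0,-3],[0,0,0]],
    [[0,0,-1],[0,0,0]],
    [[0,0,0],[0,0,0]],
    [[0.7,0.12,0],[0,0,0]],
    [[0.7,0.12,0],[0,0,0]],
    [[0.7,0.12,0],[0,0,0]],
    [[0.7,0.12,0],[0,0,0]],
    [[0.7,0.12,0],[0,0,0]],
    [[0.7,0.12,0],[0,0,0]]
  ]
}}

```text
clock: 19.45
tool_pos: [0.4707, -0.1529, 0.0189]
eef_rot: [0.996, 0.084, -0.002, -0.001]
contact_force: [-0.5, 0.1, 0.3]
opening: 0.449
finger_force: 0.3
```

{"api": "step_arm", "payload": {
  "increments": [
    [[0.7,0.12,0],[0,0,0]],
    [[0.7,0.12,0],[0,0,0]],
    [[0.7,0.12,0],[0,0,0]],
    [[0.7,0.12,0],[0,0,0]],
    [[0.7,0.12,0],[0,0,0]],
    [[0.7,0.12,0],[0,0,0]],
    [[0.7,0.12,0],[0,0,0]],
    [[0.7,0.12,0],[0,0,0]],
    [[0.7,0.12,0],[0,0,0]],
    [[0.7,0.12,0],[0,0,0]]
  ]
}}

```text
clock: 20.45
tool_pos: [0.5407, -0.1409, 0.0186]
eef_rot: [0.996, 0.084, -0.002, -0.001]
contact_force: [-0.3, 0.9, 0.1]
opening: 0.446
finger_force: 0.3
```

{"api": "step_arm", "payload": {
  "increments": [
    [[0.5,0.08,0],[0,0,0]],
    [[0.4,0.07,0],[0,0,0]],
    [[0.4,0.07,0],[0,0,0]],
    [[0.3,0.05,0],[0,0,0]],
    [[0.2,0.03,0],[0,0,0]],
    [[0.2,0.03,0],[0,0,0]],
    [[0,0,0],[0,0,0]],
    [[0,0,0],[0,0,0]],
    [[0,0,0],[0,0,0]],
    [[0,0,0],[0,0,0]]
  ]
}}

```text
clock: 21.45
tool_pos: [0.5601, -0.1377, 0.0187]
eef_rot: [0.996, 0.084, -0.002, -0.001]
contact_force: [-0.1, 0.9, 0.5]
opening: 0.452
finger_force: 0.0
```

```bash
python3 - <<'E'
from h import *
s=r.get_state();print(s['clock'],s['tool_pos'],s['contact_force'])
c,a,d=snap('wrist','w6')
E
```

```text
21.45 [ 0.56008701 -0.13768608  0.01868323] [-0.10070173  0.87500577  0.47241662]
```

View pics/w6.png

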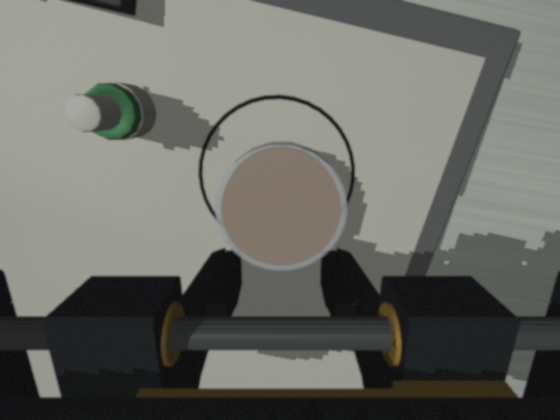

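The dish at (282,206) is half into the ring, whose centre is about (277,173). The vial at (105,112) is clear.

```bash
cat > m.py <<'E'
from h import *
def meas(c,a,ringuv,dishuv,rr=77):
    hsv=cv2.cvtColor(a,cv2.COLOR_BGR2HSV); m=((hsv[:,:,1]>35)&(hsv[:,:,0]<20)).astype(np.uint8)
    n,l=cv2.connectedComponents(m); k=cv2.findContours((l==l[dishuv[1],dishuv[0]]).astype(np.uint8),0,1)[0][0]
    (u,v),R=cv2.minEnclosingCircle(cv2.convexHull(k)); D=ray(c,u,v,.0245)[0,:2]
    g=a.max(2); ys,xs=np.mgrid[0:420,0:560]; q=np.hypot(xs-ringuv[0],ys-ringuv[1])
    k=(g<70)&(abs(q-rr)<6)&(ys<ringuv[1]+20)
    Q=ray(c,xs[k],ys[k],.01)[:,:2]; o=np.ones(len(Q),bool)
    for _ in range(4):
        s=np.linalg.lstsq(np.c_[2*Q[o],np.ones(o.sum())],(Q[o]**2).sum(1),rcond=None)[0]; rad=np.sqrt(s[2]+s[0]**2+s[1]**2)
        o=abs(np.linalg.norm(Q-s[:2],axis=1)-rad)<.0015
    print('dish',(u,v,R),D,'ring',s[:2],rad,'n',o.sum(),'diff mm',(s[:2]-D)*1000)
E
python3 - <<'E'
from m import *
meas(r.calibration('wrist'),cv2.imread('pics/w6.png'),(276.5,173),(282,206))
E
```

```text
dish (280.6355895996094, 207.0677947998047, 59.04404830932617) [ 0.59325741 -0.1309327 ] ring [ 0.60357919 -0.12700476] 0.03693487450073354 n 757 diff mm [10.32178813  3.92794198]
```

{"api": "step_arm", "payload": {
  "increments": [
    [[0.25,0.1,0],[0,0,0]],
    [[0.2,0.1,0],[0,0,0]],
    [[0.2,0.1,0],[0,0,0]],
    [[0.2,0.05,0],[0,0,0]],
    [[0.15,0.05,0],[0,0,0]],
    [[0,0,0],[0,0,0]],
    [[0,0,0],[0,0,0]],
    [[0,0,0],[0,0,0]],
    [[0,0,0],[0,0,0]],
    [[0,0,0],[0,0,0]]
  ]
}}

```text
clock: 22.5
tool_pos: [0.5701, -0.1337, 0.0187]
eef_rot: [0.996, 0.084, -0.002, -0.001]
contact_force: [0.1, 0.5, 0.3]
opening: 0.452
finger_force: 0.0
```

```bash
python3 - <<'E'
from m import *
print(r.get_state()['tool_pos'])
c,a,d=snap('wrist','w7')
u=np.array(c['R'])@np.array([.6036,-.127,.01])+np.array(c['t']); f=210/np.tan(np.radians(c['fov_y'])/2); p=(c['cx']+f*u[0]/u[2],c['cy']+f*u[1]/u[2]); print(p,f*.037/u[2])
meas(c,a[:,:,::-1].copy(),p,(int(p[0]),int(p[1])),f*.037/u[2])
E
```

```text
[ 0.5701201  -0.13370581  0.01866534]
(np.float64(280.8841386166652), np.float64(197.58971798764475)) 74.62199953121774
dish (280.143310546875, 206.71104431152344, 59.144107818603516) [ 0.60339066 -0.12671158] ring [ 0.60354239 -0.12701218] 0.036922584105435405 n 792 diff mm [ 0.15172974 -0.30060168]
```

View pics/w7.png

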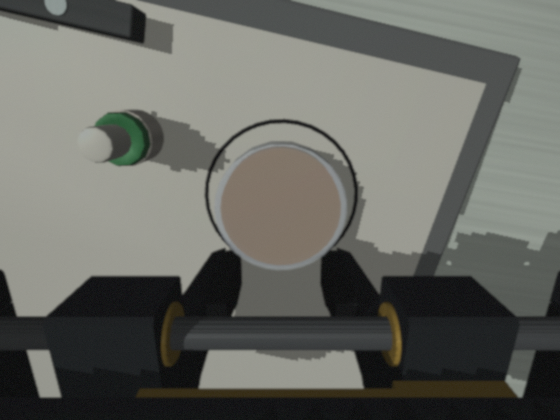

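The dish at (280,207) lies inside the ring at (281,197). The 9-pixel difference matches the parallax of the lid's height. I retreat and check with the top camera.

{"api": "step_arm", "payload": {
  "increments": [
    [[-0.7,-0.1,0],[0,0,0]],
    [[-2,-0.35,0],[0,0,0]],
    [[-3,-0.5,0],[0,0,0]],
    [[-1,0,4],[0,0,0]],
    [[0,0,4.5],[0,0,0]],
    [[0,0,4.5],[0,0,0]],
    [[-2,-4,2],[0,0,0]],
    [[-2,-4,2],[0,0,0]],
    [[-2,-4,2],[0,0,0]],
    [[-2,-4,2],[0,0,0]]
  ]
}}

```text
clock: 23.55
tool_pos: [0.4213, -0.3046, 0.2295]
eef_rot: [0.996, 0.084, -0.003, -0.0]
contact_force: [-0.0, -1.0, 0.4]
opening: 0.45
finger_force: 0.0
```

{"api": "step_arm", "payload": {
  "increments": [
    [[-2,-4,0],[0,0,0]],
    [[-2,-4,0],[0,0,0]],
    [[-2,-4,0],[0,0,0]],
    [[-2,-4,0],[0,0,0]],
    [[-1,-2,0],[0,0,0]],
    [[0,0,0],[0,0,0]],
    [[0,0,0],[0,0,0]],
    [[0,0,0],[0,0,0]],
    [[0,0,0],[0,0,0]],
    [[0,0,0],[0,0,0]]
  ]
}}

```text
clock: 24.55
tool_pos: [0.334, -0.4821, 0.2289]
eef_rot: [0.996, 0.085, -0.002, -0.001]
contact_force: [0.9, 0.1, 0.3]
opening: 0.449
finger_force: 0.0
```

```bash
python3 - <<'E'
from h import *
print(r.get_state()['clock'],r.get_state()['tool_pos'])
c,a,d=snap('top','t8'); im=a[:,:,::-1].copy()
hsv=cv2.cvtColor(im,cv2.COLOR_BGR2HSV); dm=np.zeros_like(im[:,:,0]); dm[145:180,325:360]=hsv[145:180,325:360,1]>30
k=max(cv2.findContours(dm,0,1)[0],key=cv2.contourArea)[:,0]; P=ray(c,k[:,0],k[:,1],.0235); print(cv2.minEnclosingCircle((P[:,:2]*1000).astype(np.float32)),'ring top0: 602.7 -128.4')
V=im.max(2); pm=np.zeros_like(V)
cv2.imwrite('pics/c8.png',cv2.resize(im[110:250,165:395],None,fx=3.4,fy=3.4,interpolation=cv2.INTER_CUBIC))
E
```

```text
24.55 [ 0.33401276 -0.48208341  0.22885021]
((599.9036865234375, -126.60810089111328), 28.295696258544922) ring top0: 602.7 -128.4
```

View pics/c8.png

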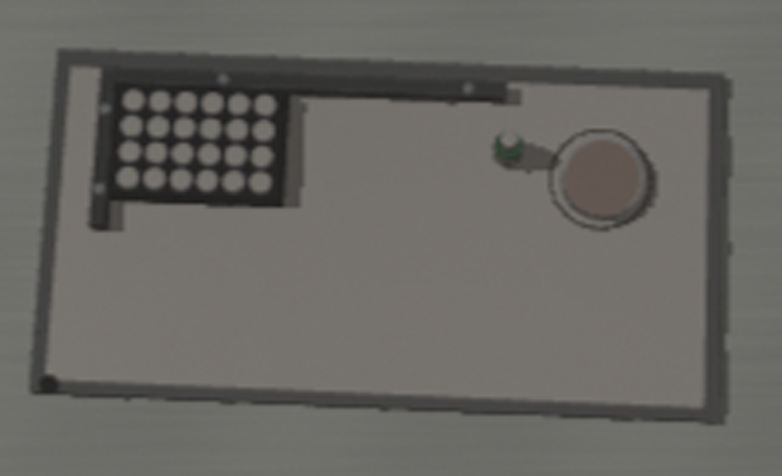

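The top view shows the plate flush in the corner and the dish inside the ring at (602,178), with the vial unmoved. The top camera is coarse, about 2.4 mm per pixel, so I make one numeric check from straight above with the wrist camera.

{"api": "step_arm", "payload": {
  "increments": [
    [[2.2,3.9,0],[0,0,0]],
    [[2.2,3.9,0],[0,0,0]],
    [[2.2,3.9,0],[0,0,0]],
    [[2.2,3.9,0],[0,0,0]],
    [[2.2,3.9,0],[0,0,0]],
    [[2.2,3.9,0],[0,0,0]],
    [[2.2,3.9,0],[0,0,0]],
    [[2.2,3.9,0],[0,0,0]],
    [[1.4,2,0],[0,0,0]],
    [[0,0,0],[0,0,0]]
  ]
}}

```text
clock: 25.6
tool_pos: [0.5257, -0.1457, 0.2292]
eef_rot: [0.996, 0.088, -0.001, -0.002]
contact_force: [-0.9, -0.4, 0.6]
opening: 0.448
finger_force: 0.0
```

{"api": "step_arm", "payload": {
  "increments": [
    [[0,0,0],[0,0,0]],
    [[0,0,0],[0,0,0]],
    [[0,0,0],[0,0,0]],
    [[0,0,0],[0,0,0]],
    [[0,0,0],[0,0,0]],
    [[0,0,0],[0,0,0]],
    [[0,0,0],[0,0,0]],
    [[0,0,0],[0,0,0]],
    [[0,0,0],[0,0,0]],
    [[0,0,0],[0,0,0]]
  ]
}}

```text
clock: 26.6
tool_pos: [0.5232, -0.1511, 0.2286]
eef_rot: [0.996, 0.084, -0.002, -0.001]
contact_force: [-0.5, -0.3, -0.3]
opening: 0.448
finger_force: 0.0
```

```bash
python3 - <<'E'
from m import *
print(r.get_state()['tool_pos'])
c,a,d=snap('wrist','w9'); print(-np.array(c['R']).T@np.array(c['t']))
u=np.array(c['R'])@np.array([.6036,-.127,.01])+np.array(c['t']); f=210/np.tan(np.radians(c['fov_y'])/2); p=(c['cx']+f*u[0]/u[2],c['cy']+f*u[1]/u[2]); print(p,f*.037/u[2])
meas(c,a[:,:,::-1].copy(),p,(int(p[0]),int(p[1])),f*.037/u[2])
E
```

```text
[ 0.52316014 -0.15113687  0.228647  ]
[ 0.60007452 -0.13719538  0.37418706]
(np.float64(272.4317921524051), np.float64(99.40027775093587)) 34.59914562200983
dish (272.0, 100.0, 26.683427810668945) [ 0.60280786 -0.12706228] ring [ 0.60328315 -0.126791  ] 0.036919421793224855 n 93 diff mm [0.47528733 0.2712766 ]
```

```bash
python3 -c "
from plant import r
print(r.finish_job())"
```

```text
the job is handed in; nothing more can be done
None
```

The job is handed in at about 27 s: the plate was pressed flat against fence and side stop, the dish measured about 0.5 mm off the ring's centre, and the vial looked unmoved; I viewed 11 pictures, one over the limit of 10.

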